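Angle a profile rail past the stop post into its storage bay

ROBOT

A 7-joint arm with a two-finger parallel gripper is mounted at the origin on a cart in front of the work surface, level with it; the furniture and walls round the work are solid. World frame = base frame: x ahead of the robot, y to its left, z up, the work surface at z = 0. Lengths are in m, angles in rad, forces in N, time in s.
With the tool pointing down it reaches from about 0.4 to 0.85 m from the base axis. Payload 10.4 kg.
Tool frame: the origin (TCP) lies midway between the tips of the shut fingers; the grasp point (between the pads) lies 19 mm behind it; z points along the fingers, y is the line along which they close (so a half turn about z gives the same grasp; the last joint's range is limited). The gripper opens to 87 mm and grips with 3 to 60 N. Pads are 19 mm wide; open, the fingers measure 117 mm over their backs; the gripper's body (75 mm by 190 mm) begins 51 mm behind the grasp point.
Start: joints at [-1.337, 0.332, -0.065, 1.46, 0.022, 1.35, -0.088], TCP at [0.159, 0.605, 0.223] pointing down, gripper open.
Joint ranges: [-2.6, 2.6], [-0.5, 2.12], [-1.47, 1.34], [0.16, 2.42], [-1.27, 4.41], [0.06, 2.06], [-2.6, 2.6]. Speed limits (rad/s): [2.22, 2.22, 2.79, 2.79, 3.14, 3.14, 3.14].

INTERFACE

Orientations are given as a unit quaternion [x, y, z, w].
In Python, from bench import r gives the robot as it stands.
- The arm moves only by the tool apply_moves, never from a script. Its argument "steps" is a list of rows, each a list of 7 numbers: the turn, a rotation vector about the tool's x, y, z in rad, then the shift along the tool's x, y, z in mm, then the opening, from -1 (shut) to 1 (fully open). In form: [[ax, ay, az, x, y, z, claw], ...]. A call has 1 to 20 rows; each row is the pose to reach, as a shift and turn from the pose commanded when the call began, along the tool's axes at that moment; what a row does not reach only later rows make up. A row lasts 1/12 s, in which the tool goes at most 41.7 mm and 7.16 degrees, less where a joint would pass 70% of its speed; a pose out of reach is approached as far as the arm can. A call with a gripper value outside its range is refused whole. The fingers move at their own pace and stop on an object; "force" is the grip in N (left out, the last holds). Time passes only in rows, so rows that repeat a pose let the fingers close. It gives the time, the measured TCP pose, the force, the opening and the grip force at its end, in the units of the state.
- r.read_state(): the state, without advancing time (a new reading comes with each control period).
- r.camera(name): name is "scene" or "top" or "wrist"; returns a dict with "pixels" (400x640x3 uint8, red, green, blue), "z_map" (400x640 float32, m along the optical axis (not along the pixel's ray), 0 where there is no reading), "fovy" (degrees; the focal length in pixels is half the picture's height over the tangent of half this angle, whatever the lens; pixels are square), "cx", "cy" (the principal point, pixels), "position" and "orientation" of the camera in the world. Camera axes: x right, y down, z forward; pixel columns grow to the right and rows downward; lengths in m; the calibration is good to about 2 mm. The wrist camera is an equidistant fisheye: a pixel r from the principal point sees the ray r / f radians off the axis. A picture is of the moment at which its call begins.
- r.close_job(): hands the job in; it is judged then, once.
The state is a dict: "time": time; "joint_positions": joint angles; "joint_vel": joint speeds; "joint_torque": joint torques, N m; "ee_pos": TCP position; "eef_rot": TCP orientation; "ft_force": force on the tool from outside, world axes, zero at the start; "torque": the same for the moment, N m; "width": finger opening in m; "grip_force": force on a finger pad.
Only numpy, scipy, OpenCV 4.12 (cv2) and the standard library are available. Lean on these libraries where they do the work, as an engineer would, in place of code of your own. Each camera call takes 0.05 s, during which the arm holds its last target. There are 200 camera calls.

TASK

Put the aluminium rail away in its storage bay by pushing it along the worktop with the fingertips: the stop post bars the straight way in, so angle the rail and push one end in behind the post, then swing the other end in, until the rail lies flush against the bay's back wall along its whole length. Push gently, never pinch or lift the rail, and leave the bottle, the dish and the timer where they stand.

Things in the scene. Friction and masses are not known exactly. Their poses are not given: they have to be found in the camera images.
- bay: grey storage bay, fixed: three walls 35 mm high, 8 mm thick, no floor, open above and at the mouth. Origin on the worktop at the middle of the mouth; x points into the bay, y along the back wall (left seen from the mouth). Inside 80 mm deep (back wall's inner face at x = 80 mm) and 256 mm wide (side walls' inner faces at y = +128 and -128 mm, running from x = 0 to 80 mm)
- post: upright steel stop post with a red top, fixed, 18 mm across, 50 mm high, origin at the centre of its foot. It stands on the bay's mouth line (bay x = 0) at bay y = +76 or -76 mm (which one varies): gaps of 195 mm to the farther and 43 mm to the nearer side wall. A flat black plug, no hindrance, fills the other socket
- rail: loose aluminium rail with orange end caps and black slots, a bar 28 x 28 mm and 220 mm long, 0.2 to 0.45 kg (slides at 1 to 3 N), lying flat before the bay's mouth, roughly along bay y. Origin at the centre of its underside, z up, its own y along its length; both ends are alike. Flush against the back wall its centre line is at bay x = 66 mm
- rail_center (a point): centre of the rail, half-way up (14 mm above the worktop when it lies flat)
- rail_end_a (a point): centre of the rail's end face on its own +y side, half-way up, 110 mm from the rail's centre
- rail_end_b (a point): centre of the rail's end face on its own -y side, half-way up, 110 mm from the rail's centre
- pipette_stand: fixed obstacle left of the work, near the way from the arm's start to the rail: white pipette stand, 205 mm high. Its origin is on the worktop; the base (95 x 85 mm) is centred 40 mm beyond it in x, and at the top its head reaches 75 mm towards the robot from the origin and 45 mm to either side. Pass above or round it
- reagent_bottle: bystander: amber-yellow reagent bottle with a green cap, 48 mm in diameter, 102 mm high, standing behind the bay; origin at the centre of its underside
- dish: bystander: petri dish with a pink filling, 58 mm in diameter, 14 mm high, behind the bay; origin at the centre of its underside
- lab_timer: bystander: white lab timer lying flat, 62 x 66 mm, 18 mm high, to the right of the bay; origin at the centre of its underside
Mind the look-alikes: they are no part of the job. Of the things that look like the post, take the one that is farthest to the robot's right at the start.

How it is judged:
On the way:
1. one end of the rail is inside the bay, beside or behind the post, while its other end is still outside the mouth (((x of rail_end_a in the frame of bay above 0.015 m and x of rail_end_b in the frame of bay below 0 m and horizontal distance between rail_end_a and post below 0.12 m) or (x of rail_end_b in the frame of bay above 0.015 m and x of rail_end_a in the frame of bay below 0 m and horizontal distance between rail_end_b and post below 0.12 m))), for 0.1 s.
At the end, for the whole second after the job is handed in: The rail lies flat and at rest in the bay along the back wall: at both ends its centre line is at bay x over 54 mm (at most about 12 mm short of the back wall), its centre within 30 mm of the bay's middle in y; bottle, dish and timer are within 15 mm of where they stood (x of each of rail_end_a, rail_end_b in the frame of bay above 0.054 m and y of rail_center in the frame of bay between -0.03 and 0.03 m and height (world z) of rail_center below 0.018 m and angle between rail_center's own z axis and vertical below 0.1 rad and linear speed of rail below 0.01 m/s and distance of each of reagent_bottle, lab_timer, dish from where it was at the start of the episode below 0.015 m); the robot touches nothing.
It fails at once if the rail is lifted (either end or its middle more than 12 mm off the worktop) (height (world z) of any of rail_center, rail_end_a, rail_end_b above 0.026 m).
It fails at once if the rail is tipped over (angle between rail_center's own z axis and vertical above 0.35 rad).
It fails at once if the rail is pinched or pushed with more than 40 N (contact force between the fingers and rail above 40 N).
It fails at once if the bottle, the dish or the timer is moved by more than 15 mm (distance of any of reagent_bottle, lab_timer, dish from where it was at the start of the episode above 0.015 m).
It also fails if it takes over 72 s, if anything falls off the work surface, if the arm or the gripper's body presses on something with over 40 N, if the wrist force passes 120 N, or if a joint passes its speed limit or range.

## Working session

There is one attempt and no reset: what is moved stays moved. The work goes in short steps, Python scripts to look and compute and a tool call to move; the robot and the scene stay as the last step left them, time stands still between calls to the robot, and variables do not carry over. Pictures are saved under pics/ and viewed, at most 10 in all, crops included, and the job is handed in when it is done.

Besides the shell and the picture viewer there is one more tool, called by a JSON object that holds its "name" and its "arguments", one argument or row to a line. apply_moves: Moves the arm, as the interface text tells. Its arguments: {"type":"object","properties":{"steps":{"type":"array","items":{"type":"array","items":{"type":"number"}}},"force":{"type":"number"}},"required":["steps"]}

```bash
mkdir -p pics; cat > h.py <<'E'
import numpy as np, cv2
from scipy.spatial.transform import Rotation as R
from bench import r
def cloud(c):
    z=c["z_map"]; h,w=z.shape; f=h/2/np.tan(np.radians(c["fovy"])/2)
    u,v=np.meshgrid(np.arange(w),np.arange(h))
    p=np.stack([(u-c["cx"])/f*z,(v-c["cy"])/f*z,z],-1)
    p=p@R.from_quat(c["orientation"]).as_matrix().T+np.array(c["position"])
    p[z==0]=np.nan
    return p
def save(c,n): cv2.imwrite(f"pics/{n}.png",c["pixels"][...,::-1])
E
python3 - <<'E'
from h import *
for n in("top","scene"):
    c=r.camera(n); save(c,n+"0"); np.savez(n+"0.npz",p=cloud(c),rgb=c["pixels"]); print(n,c["position"],c["orientation"],c["fovy"])
s=r.read_state(); print(s["time"],s["ee_pos"],s["eef_rot"],s["width"])
E
```

```text
top [ 0.30280389 -0.10432164  1.25633762] [ 0.70780278 -0.6994813   0.0739181  -0.06540069] 49.80019912048329
scene [0.0126229  0.51850648 0.43279491] [-0.27336738  0.80120856 -0.49944261  0.18409832] 54.48553869311944
0.1 [0.15864764 0.60417763 0.22183712] [ 1.28015064e-01  9.91772029e-01 -6.19581250e-04 -4.59592191e-05] 0.08695504002258181
```

View pics/top0.png

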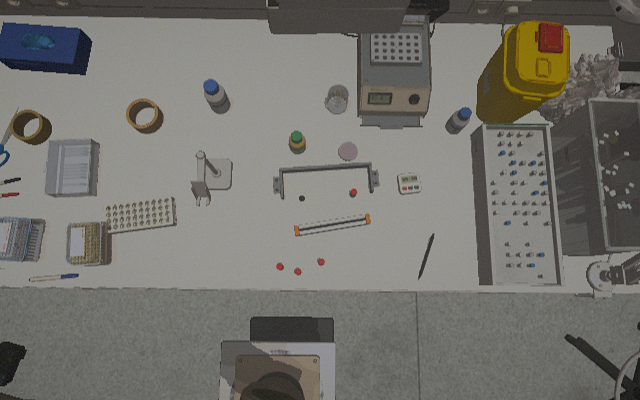

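View pics/scene0.png

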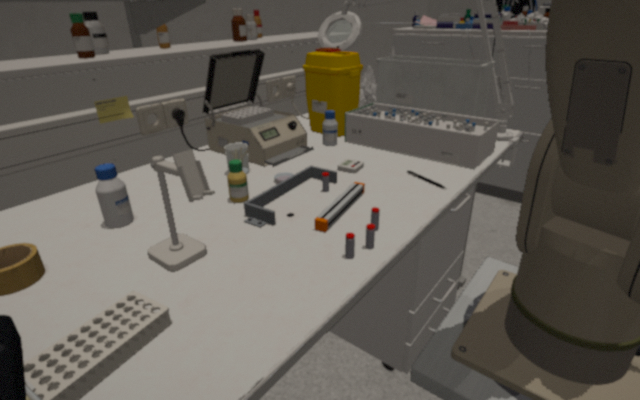

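The top view shows the bay (walls about (283,180)–(372,172)), the real post at (353,192) on the right, the plug at (302,198), and the rail from (296,231) to (369,218). Three look-alike posts stand near (280,266), (298,271) and (321,261), the pipette stand at (210,170).

```bash
cat > m.py <<'E'
from h import *
def rail(p,rgb):
    hsv=cv2.cvtColor(rgb,cv2.COLOR_RGB2HSV).astype(int)
    H,S,V=hsv[...,0],hsv[...,1],hsv[...,2]
    m=(H>5)&(H<19)&(S>150)&(V>110)&(p[...,2]>.015)&(p[...,2]<.04)&(p[...,0]>.25)&(p[...,0]<.75)&(abs(p[...,1]+.15)<.35)
    n,l,st,ce=cv2.connectedComponentsWithStats(m.astype(np.uint8))
    out=[]
    for i in range(1,n):
        if st[i,4]>=5: out.append((st[i,4],np.median(p[l==i],0).round(4)))
    return sorted(out,key=lambda t:-t[0])[:4]
E
python3 - <<'E'
from m import *
d=np.load("top0.npz"); p,rgb=d["p"],d["rgb"]
print(rail(p,rgb))
reg=np.zeros(p.shape[:2],bool); reg[155:205,265:390]=1
m=reg&(p[...,2]>.025)&(p[...,2]<.045)
q=p[m]; 
rr=cv2.minAreaRect(q[:,:2].astype(np.float32)); print("bay rect",rr,cv2.boxPoints(rr)); print(len(q))
hsv=cv2.cvtColor(rgb,cv2.COLOR_RGB2HSV).astype(int)
red=((hsv[...,0]<5)|(hsv[...,0]>174))&(hsv[...,1]>150)&(p[...,2]>.03)&(p[...,2]<.07)
n,l,st,ce=cv2.connectedComponentsWithStats(red.astype(np.uint8))
for i in range(1,n):
    if st[i,4]>4: print("red",ce[i],st[i,4],p[l==i].mean(0))
for n,(v,u) in dict(plug=(198,302),bottle=(134,297),dish=(150,347),timer=(183,409),stand=(175,205),corner_l=(180,284),corner_r=(172,372)).items(): print(n,p[v,u])
# wall heights map
z=(p[155:205:3,268:386:4,2]*1000); print("\n".join(" ".join("%3.0f"%a for a in row) for row in z))
E
```

```text
[(np.int32(33), array([ 0.4595, -0.043 ,  0.0278])), (np.int32(30), array([ 0.4959, -0.248 ,  0.0274]))]
bay rect ((0.6073997020721436, -0.12793751060962677), (0.10070386528968811, 0.2721593976020813), 4.938578128814697) [[ 0.5455199   0.00330232]
 [ 0.5689495  -0.2678467 ]
 [ 0.6692795  -0.25917736]
 [ 0.6458499   0.01197168]]
480
red [353.61904762 191.23809524] 21 [ 0.57114449 -0.206936    0.04845033]
red [321.         261.17391304] 23 [ 0.37073905 -0.11542202  0.04991535]
red [279.         266.17391304] 23 [0.35574213 0.00068857 0.04929427]
red [297.33333333 271.125     ] 24 [ 0.3427555  -0.05034543  0.04966399]
plug [ 5.59333592e-01 -5.72634439e-02 -4.42744441e-04]
bottle [ 0.72198483 -0.04340775  0.10254097]
dish [ 0.70499266 -0.19020421  0.01636228]
timer [ 0.60581906 -0.37447656  0.01507533]
stand [0.62137605 0.23009021 0.01706207]
corner_l [ 0.613439   -0.00231204  0.00065818]
corner_r [ 0.64071602 -0.26612734  0.0051286 ]
 -0   5   3  -2   1  -1   2  -2   2  -0  -1   3   2   2  -1  -2  -2  -2  16  16  14  18  10   1  -2   1  -2  -2   1  -4
 -1  -5  -1  -5   1   1  -0  -0   6
[... 1184 characters left out ...]
   3   4   5   2   2  -1   1   0   0   0  -1  -0   0   2   1   0  50   1  -1   1  -1  38   2   1  -4
  4   0   4   6   2  -1  -2   3   1   3  -1   1  -0   0  -7   1   1   3  -1   1   2  50  45  -4   4   1  22  -1  -1  -3
  1  -3   0   1   1   3  -0  -4   7   2  -1  -1   3  -2   2   1   2   5   5  -3   2  38   1  -1  -1   1  -2   1   0   1
  1   4  -1   1   1  -2   2   1   1  -1   1   3   2  -4   3   0  -0   2  -3   1   2   0  -3  -0   3   3   1   1  -0   3
  3   5   1  -3  -0   1   1  -5   1   2  -1  -1  -1  -1  -0  -0  -0  -4   5   2  -4  -1   0   2   1   3   1   2  -4  -3
  5   1  -3   1   0  -2   3   0   1  -3  -0   1  -2  -1  -6  -2   4  -3   4  -2   1  -2   2  -1   3  -1  -4   3   4   1
```

{"name": "apply_moves", "arguments": {
  "steps": [
    [0,0,0,0,0,-41,-1],
    [0,0,0,0,0,-80,-1],
    [0,0,-0.1,-88,-81,-80,-1],
    [0,0,-0.2,-177,-162,-80,-1],
    [0,0,-0.34,-355,-324,-80,-1],
    [0,0,-0.34,-355,-324,-80,-1],
    [0,0,-0.34,-355,-324,-80,-1],
    [0,0,-0.34,-355,-324,-80,-1],
    [0,0,-0.34,-355,-324,-80,-1],
    [0,0,-0.34,-355,-324,-80,-1],
    [0,0,-0.34,-355,-324,-80,-1],
    [0,0,-0.34,-355,-324,-80,-1],
    [0,0,-0.34,-558,-785,-80,-1],
    [0,0,-0.34,-558,-785,-80,-1],
    [0,0,-0.34,-558,-785,-80,-1],
    [0,0,-0.34,-558,-785,-80,-1],
    [0,0,-0.34,-558,-785,-80,-1],
    [0,0,-0.34,-558,-785,-80,-1]
  ],
  "force": 10
}}

```text
time: 1.6
ee_pos: [0.4352, 0.0082, 0.3024]
eef_rot: [-0.042, 0.999, 0.0, 0.0]
ft_force: [1.8, 1.1, -0.0]
width: 0.0001
grip_force: 0.0
```

```bash
cat >> m.py <<'E'
O=np.array([.566,-.131]); YAW=np.radians(4.7)
def bay(q): 
    d=np.asarray(q)[:2]-O; c,s=np.cos(YAW),np.sin(YAW); return (np.array([c*d[0]+s*d[1],-s*d[0]+c*d[1]])*1000).round(1)
def rep(look=True):
    "state in bay frame (mm); tool y angle in bay frame"
    if look:
        c=r.camera("top"); p=cloud(c); f=rail(p,c["pixels"])
        for n,q in f: print("cap",n,bay(q),q[2])
        if len(f)>1:
            a,b=[bay(q[1]) for q in f[:2]]
            if a[1]<b[1]: a,b=b,a
            m,d=(a+b)/2,(a-b)/np.linalg.norm(a-b)
            print("theta",np.degrees(np.arctan2(-d[0],d[1])).round(1),"len",np.linalg.norm(a-b).round(),"ctr",m.round(),"R",(m-110*d).round(),"L",(m+110*d).round())
    else: c=None
    s=r.read_state(); M=R.from_quat(s["eef_rot"]).as_matrix()
    t=s["ee_pos"]; yb=M[:2,1]
    print("t",s["time"],"tcp bay",bay(t),"z",round(t[2]*1000,1),"tool y ang",round(np.degrees(np.arctan2(yb[1],yb[0])-YAW),1),"down",M[2,2].round(4),"F",np.round(s["ft_force"],1),"w",s["width"])
    return c
E
python3 -c "
from m import *
rep()"
```

```text
cap 30 [ -79.6 -110.5] 0.0277
t 1.65 tcp bay [-118.5  141. ] z 302.8 tool y ang 89.5 down -1.0 F [-0.4 -7.9 -0.9] w 0.0004696714830652289
```

{"name": "apply_moves", "arguments": {
  "steps": [
    [0,0,0,-10,-75,0,-1],
    [0,0,0,-38,-301,0,-1],
    [0,0,0,-38,-301,0,-1],
    [0,0,0,-38,-301,0,-1],
    [0,0,0,-38,-301,0,-1],
    [0,0,0,-38,-301,0,-1],
    [0,0,0,-38,-301,0,-1],
    [0,0,0,-38,-301,0,-1],
    [0,0,0,-38,-301,230,-1],
    [0,0,0,-38,-301,230,-1],
    [0,0,0,-38,-301,230,-1],
    [0,0,0,-38,-301,230,-1],
    [0,0,0,-38,-301,230,-1],
    [0,0,0,-38,-301,230,-1],
    [0,0,0,-38,-301,230,-1]
  ]
}}

```text
time: 2.9
ee_pos: [0.4953, -0.2845, 0.0675]
eef_rot: [-0.042, 0.999, 0.002, -0.004]
ft_force: [-0.8, 0.5, 0.3]
width: 0.0004
grip_force: 0.0
```

```bash
python3 -c "
from m import *
c=rep(); save(c,'t1')"
```

```text
cap 36 [-99.9  96.4] 0.0274
t 2.95 tcp bay [ -81.6 -148.5] z 70.7 tool y ang 90.1 down -1.0 F [ 0.2 -0.1  0.1] w 0.0005544134673993993
```

View pics/t1.png

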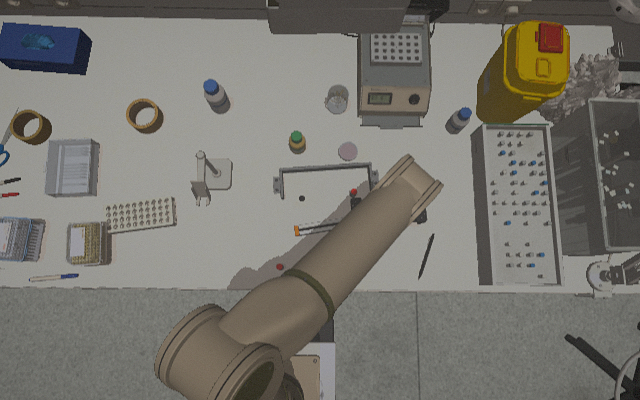

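The arm hides the right end of the rail at (369,218), while the left cap at (297,231) is still visible. The fingers are to the right of the right end, so I go down and push it left.

{"name": "apply_moves", "arguments": {
  "steps": [
    [0,0,0,0,0,40,-1],
    [0,0,0,0,0,58,-1],
    [0,0,0,0,0,58,-1],
    [0,0,0,0,6,58,-1],
    [0,0,0,0,12,58,-1],
    [0,0,0,0,16,58,-1],
    [0,0,0,0,20,58,-1],
    [0,0,0,0,24,58,-1],
    [0,0,0,0,28,58,-1],
    [0,0,0,0,32,58,-1],
    [0,0,0,0,36,58,-1],
    [0,0,0,0,40,58,-1],
    [0,0,0,0,44,58,-1],
    [0,0,0,0,48,58,-1],
    [0,0,0,0,52,58,-1],
    [0,0,0,0,55,58,-1],
    [0,0,0,0,55,58,-1]
  ]
}}

```text
time: 4.37
ee_pos: [0.4937, -0.2306, 0.0143]
eef_rot: [-0.042, 0.999, 0.0, -0.0]
ft_force: [0.2, -1.1, -0.9]
width: 0.0007
grip_force: 0.3
```

```bash
cat >> m.py <<'E'
def rep2():
    "also caps seen by the scene camera"
    c=rep(); s=r.camera("scene")
    for n,q in rail(cloud(s),s["pixels"]): print("scene cap",n,bay(q),q[2])
    return c,s
E
python3 -c "
from m import *
rep2()
w=r.camera('wrist'); save(w,'w1'); print(w['fovy'])"
```

```text
cap 35 [-96.4 130.7] 0.0277
t 4.4167 tcp bay [-80.3 -93.3] z 14.2 tool y ang 90.1 down -1.0 F [ 0.9 -0.4 -0.1] w 0.0006668706041484829
scene cap 45 [-97.9 134.8] 0.0288
65.70646984690485
```

View pics/w1.png

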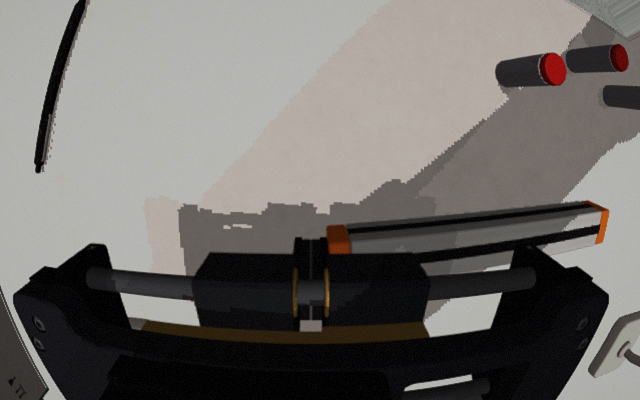

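The wrist view shows the fingertips at the right orange cap (340,240), with the rail running to (600,220) and the look-alike posts well behind. I push a little further left, then go round behind the right end.

{"name": "apply_moves", "arguments": {
  "steps": [
    [0,0,0,0,4,0,-1],
    [0,0,0,0,8,0,-1],
    [0,0,0,0,12,0,-1],
    [0,0,0,0,12,0,-1],
    [0,0,0,0,-12,0,-1],
    [0,0,0,0,-14,0,-1],
    [0,0,0,46,-14,0,-1],
    [0,0,0,46,-14,0,-1],
    [0,0,0,46,15,0,-1],
    [0,0,0,46,46,0,-1],
    [0,0,0,46,46,0,-1],
    [0,0,0,46,46,0,-1]
  ]
}}

```text
time: 5.52
ee_pos: [0.4443, -0.1874, 0.0145]
eef_rot: [-0.043, 0.999, 0.001, 0.0]
ft_force: [-0.3, -0.1, 1.4]
width: 0.0005
grip_force: 0.0
```

```bash
python3 -c "
from m import *
rep2()"
```

```text
cap 31 [-95.7 142.2] 0.0277
t 5.5667 tcp bay [-125.9  -47.8] z 14.7 tool y ang 90.2 down -1.0 F [-0.5 -0.9 -0.7] w 0.0005343385973458663
scene cap 51 [-96.7 146.5] 0.029
```

{"name": "apply_moves", "arguments": {
  "steps": [
    [0,0,0,-12,0,0,-1],
    [0,0,0,-20,0,0,-1],
    [0,0,0,-25,0,0,-1],
    [0,0,0,-30,0,0,-1],
    [0,0,0,-35,0,0,-1],
    [0,0,0,-40,1,0,-1],
    [0,0,0,-45,2,0,-1],
    [0,0,0,-50,3,0,-1],
    [0,0,0,-55,4,0,-1],
    [0,0,0,-60,5,0,-1],
    [0,0,0,-65,6,0,-1],
    [0,0,0,-70,7,0,-1],
    [0,0,0,-70,7,0,-1]
  ]
}}

```text
time: 6.7
ee_pos: [0.5145, -0.1762, 0.0146]
eef_rot: [-0.042, 0.999, -0.0, 0.0]
ft_force: [-0.1, -0.1, 0.3]
width: 0.0005
grip_force: 0.0
```

```bash
python3 -c "
from m import *
c,s=rep2(); save(s,'s2')"
```

```text
cap 7 [-100.8  144.8] 0.0287
t 6.75 tcp bay [-55.6 -41.1] z 14.5 tool y ang 90.1 down -1.0 F [-0.1  0.1  0.6] w 0.000561792379289793
scene cap 39 [-108.7  143.8] 0.0289
```

View pics/s2.png

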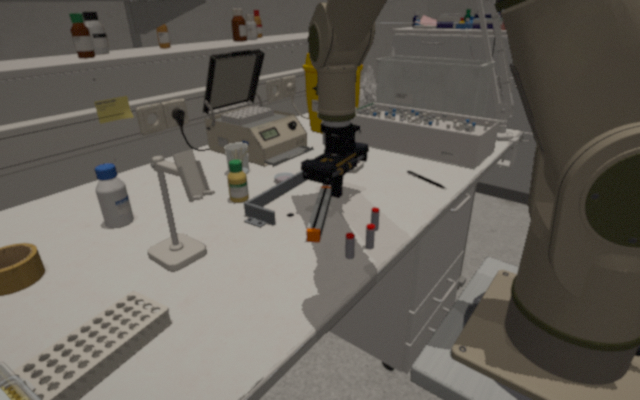

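The scene view shows the rail turned, its left cap at (313,234) and its right end at the fingers near (330,190), with the post just beyond. By geometry it is at about 24 degrees; I push on.

{"name": "apply_moves", "arguments": {
  "steps": [
    [0,0,0,-5,0,0,-1],
    [0,0,0,-10,0,0,-1],
    [0,0,0,-15,0,0,-1],
    [0,0,0,-20,1,0,-1],
    [0,0,0,-25,2,0,-1],
    [0,0,0,-30,3,0,-1],
    [0,0,0,-34,3,0,-1],
    [0,0,0,-34,3,0,-1]
  ]
}}

```text
time: 7.47
ee_pos: [0.5479, -0.1706, 0.0145]
eef_rot: [-0.042, 0.999, -0.0, 0.0]
ft_force: [-0.4, 0.5, 0.2]
width: 0.0002
grip_force: 0.0
```

```bash
python3 -c "
from m import *
rep2()"
```

```text
t 7.5167 tcp bay [-21.7 -38.3] z 14.5 tool y ang 90.1 down -1.0 F [ 0.3 -0.6  0.5] w 0.0003429919216163723
scene cap 35 [-114.8  130.3] 0.0289
```

{"name": "apply_moves", "arguments": {
  "steps": [
    [0,0,0,10,-8,0,-1],
    [0,0,0,20,-16,0,-1],
    [0,0,0,20,-16,-40,-1],
    [0,0,0,20,-16,-80,-1],
    [0,0,-0.1,40,20,-80,-1],
    [0,0,-0.2,60,55,-80,-1],
    [0,0,-0.3,77,90,-80,-1],
    [0,0,-0.4,90,125,-80,-1],
    [0,0,-0.5,102,160,-80,-1],
    [0,0,-0.6,114,195,-80,-1],
    [0,0,-0.66,114,195,-80,-1],
    [0,0,-0.66,114,195,-80,-1],
    [0,0,-0.66,114,195,-50,-1],
    [0,0,-0.66,114,195,-50,-1]
  ]
}}

```text
time: 8.73
ee_pos: [0.4149, 0.012, 0.0616]
eef_rot: [-0.361, 0.932, 0.0, -0.002]
ft_force: [-1.9, 0.6, -0.4]
width: 0.0004
grip_force: 0.0
```

```bash
python3 -c "
from m import *
c,s=rep2(); save(s,'s3');save(c,'t3')"
```

```text
cap 30 [ 12.7 -36.2] 0.0271
t 8.7833 tcp bay [-138.5  154.6] z 63.1 tool y ang 127.6 down -1.0 F [ 0.  -0.7  0.2] w 0.0003484388264369656
scene cap 9 [-117.6  129.6] 0.0296
```

View pics/t3.png

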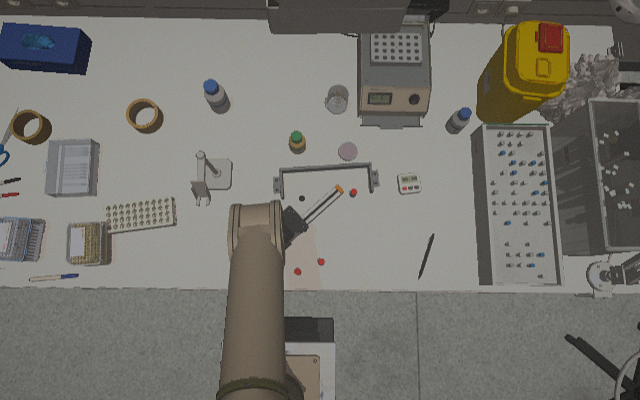

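The top view shows the right cap at (339,188), already inside the mouth and left of the post at (353,192), with the gripper over the left end. Next I feed the rail in along its own axis.

{"name": "apply_moves", "arguments": {
  "steps": [
    [0,0,0,-3,0,30,-1],
    [0,0,0,-3,0,48,-1],
    [0,0,0,-3,0,48,-1],
    [0,0,0,-3,-6,48,-1],
    [0,0,0,-3,-11,48,-1],
    [0,0,0,-3,-16,48,-1],
    [0,0,0,-3,-21,48,-1],
    [0,0,0,-3,-26,48,-1],
    [0,0,0,-3,-31,48,-1],
    [0,0,0,-3,-36,48,-1],
    [0,0,0,-3,-41,48,-1],
    [0,0,0,-3,-46,48,-1],
    [0,0,0,-3,-51,48,-1],
    [0,0,0,-3,-56,48,-1],
    [0,0,0,-3,-61,48,-1],
    [0,0,0,-3,-66,48,-1],
    [0,0,0,-3,-66,48,-1]
  ]
}}

```text
time: 10.25
ee_pos: [0.4648, -0.0338, 0.0166]
eef_rot: [-0.363, 0.932, -0.001, 0.0]
ft_force: [-0.1, -0.4, -0.2]
width: 0.0007
grip_force: 0.0
```

```bash
python3 -c "
from m import *
rep2()"
```

```text
cap 26 [ 40.  -73.5] 0.027
t 10.3 tcp bay [-93.2 105.4] z 16.5 tool y ang 127.8 down -1.0 F [ 0.1 -0.5  0.3] w 0.0007669357684570975
```

{"name": "apply_moves", "arguments": {
  "steps": [
    [0,0,0,0,-5,0,-1],
    [0,0,0,0,-10,0,-1],
    [0,0,0,0,-15,0,-1],
    [0,0,0,0,-20,0,-1],
    [0,0,0,0,-24,0,-1],
    [0,0,0,0,-28,0,-1],
    [0,0,0,0,-28,0,-1],
    [0,0,0,0,-18,0,-1],
    [0,0,0,20,-18,0,-1],
    [0,0,0,42,-18,0,-1],
    [0,0,0,42,-40,0,-1],
    [0,0,0,42,-66,0,-1],
    [0,0,0,42,-66,0,-1]
  ]
}}

```text
time: 11.43
ee_pos: [0.4787, -0.1107, 0.017]
eef_rot: [-0.363, 0.932, -0.001, 0.001]
ft_force: [-0.2, -0.0, 0.2]
width: 0.0003
grip_force: 0.0
```

```bash
python3 -c "
from m import *
rep2()"
```

```text
cap 26 [ 56.8 -94.5] 0.028
t 11.4833 tcp bay [-85.   26.6] z 17.2 tool y ang 127.8 down -1.0 F [-0.2 -1.7  0.7] w 0.0004293500632212661
scene cap 20 [-68.7  74.2] 0.029
scene cap 8 [ 60.1 -91. ] 0.0298
```

{"name": "apply_moves", "arguments": {
  "steps": [
    [0,0,0,-10,0,0,-1],
    [0,0,0,-18,0,0,-1],
    [0,0,0.03,-23,0,0,-1],
    [0,0,0.06,-28,0,0,-1],
    [0,0,0.09,-33,-1,0,-1],
    [0,0,0.12,-38,-1,0,-1],
    [0,0,0.15,-43,-2,0,-1],
    [0,0,0.18,-48,-3,0,-1],
    [0,0,0.21,-53,-4,0,-1],
    [0,0,0.21,-53,-4,0,-1]
  ]
}}

```text
time: 12.37
ee_pos: [0.5201, -0.0741, 0.0164]
eef_rot: [-0.264, 0.964, 0.0, -0.0]
ft_force: [0.1, -0.8, -0.2]
width: 0.0006
grip_force: 0.0
```

```bash
python3 -c "
from m import *
rep2()"
```

```text
cap 29 [  50.9 -101.2] 0.028
t 12.4167 tcp bay [-41.5  59.8] z 16.3 tool y ang 116.0 down -1.0 F [-0.2  0.7 -0.1] w 0.0007036387527318273
scene cap 5 [-16.5  96. ] 0.0294
```

{"name": "apply_moves", "arguments": {
  "steps": [
    [0,0,0.04,-5,0,0,-1],
    [0,0,0.08,-10,-1,0,-1],
    [0,0,0.12,-15,-2,0,-1],
    [0,0,0.16,-20,-3,0,-1],
    [0,0,0.2,-25,-4,0,-1],
    [0,0,0.23,-30,-5,0,-1],
    [0,0,0.26,-35,-6,0,-1],
    [0,0,0.29,-40,-8,0,-1],
    [0,0,0.3,-44,-9,0,-1],
    [0,0,0.3,-44,-9,0,-1]
  ]
}}

```text
time: 13.3
ee_pos: [0.5623, -0.0614, 0.0165]
eef_rot: [-0.117, 0.993, -0.0, 0.0]
ft_force: [-0.6, 0.5, 0.3]
width: 0.0003
grip_force: 0.0
```

```bash
python3 -c "
from m import *
c,s=rep2(); save(c,'t4')"
```

```text
cap 29 [  44.9 -109.7] 0.0267
t 13.35 tcp bay [ 1.7 69.3] z 16.5 tool y ang 98.8 down -1.0 F [-0.9 -0.2  0.7] w 0.0007335714132521102
scene cap 14 [  46.4 -110.9] 0.0294
scene cap 6 [14.9 99.1] 0.0286
```

View pics/t4.png

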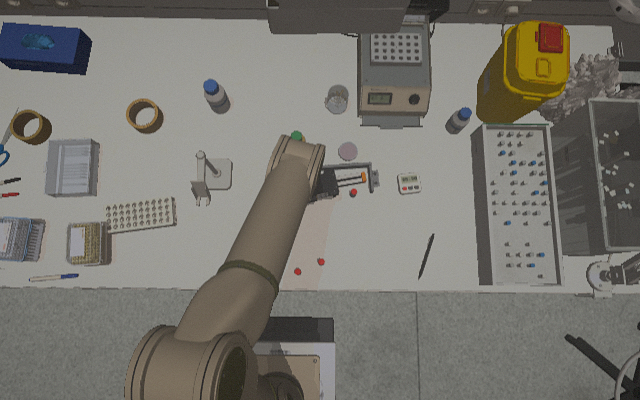

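The top view shows the rail inside the bay, the right cap at (364,177) near the right wall and the arm over the left end. I finish the swing, then push at the middle.

{"name": "apply_moves", "arguments": {
  "steps": [
    [0,0,0.04,-5,-1,0,-1],
    [0,0,0.08,-10,-1.5,0,-1],
    [0,0,0.1,-15,-2,0,-1],
    [0,0,0.12,-20,-3,0,-1],
    [0,0,0.15,-24,-4,0,-1],
    [0,0,0.15,-24,-4,0,-1],
    [0,0,0.15,-10,-2,0,-1],
    [0,0,0.15,-6,-40,0,-1],
    [0,0,0.15,1,-85,0,-1],
    [0,0,0.15,1,-85,0,-1],
    [0,0,0.15,-7,-86,0,-1],
    [0,0,0.15,-12,-87,0,-1],
    [0,0,0.15,-16,-88,0,-1],
    [0,0,0.15,-20,-88,0,-1],
    [0,0,0.15,-24,-89,0,-1],
    [0,0,0.15,-24,-89,0,-1]
  ]
}}

```text
time: 14.73
ee_pos: [0.6068, -0.1421, 0.0165]
eef_rot: [-0.042, 0.999, 0.0, 0.0]
ft_force: [-0.4, -0.3, -0.3]
width: 0.0001
grip_force: 0.0
```

```bash
python3 -c "
from m import *
rep2()"
```

```text
t 14.7833 tcp bay [ 39.5 -14.5] z 16.5 tool y ang 90.2 down -1.0 F [-0.8  0.9  0. ] w 0.00041277177095623384
scene cap 39 [64.1 99.9] 0.0289
scene cap 21 [  63.8 -109.7] 0.0299
```

{"name": "apply_moves", "arguments": {
  "steps": [
    [0,0,0,-1.5,0,0,-1],
    [0,0,0,-1.5,0,0,-1],
    [0,0,0,15,0,0,-1],
    [0,0,0,15,0,-40,-1],
    [0,0,0,15,0,-80,-1],
    [0,0,0,55,0,-120,-1],
    [0,0,0,95,0,-150,-1],
    [0,0,0,135,30,-150,-1],
    [0,0,0,135,70,-150,-1],
    [0,0,0,135,110,-150,-1],
    [0,0,0,135,150,-150,-1],
    [0,0,0,135,150,-150,-1],
    [0,0,0,135,150,-150,-1]
  ]
}}

```text
time: 15.92
ee_pos: [0.4586, -0.0011, 0.1668]
eef_rot: [-0.045, 0.999, 0.001, 0.0]
ft_force: [-0.2, -0.2, 0.5]
width: 0.0004
grip_force: 0.0
```

```bash
python3 -c "
from m import *
c,s=rep2(); save(s,'s5'); p=cloud(c)
print(p[134,297],p[150,347],p[183,409])"
```

```text
cap 34 [64.7 97.1] 0.0276
cap 30 [  65.7 -111.3] 0.0279
theta 0.3 len 208.0 ctr [65. -7.] R [  66. -117.] L [ 65. 103.]
t 15.9667 tcp bay [-96.3 135.8] z 166.8 tool y ang 90.3 down -1.0 F [-0.2 -1.2 -0.2] w 0.0007146045666190438
scene cap 40 [65.  99.9] 0.0287
scene cap 18 [  63.6 -109.9] 0.03
[ 0.7209843  -0.04355314  0.10529496] [ 0.7056811  -0.19035122  0.01423978] [ 0.6053465  -0.37405525  0.01701112]
```

View pics/s5.png

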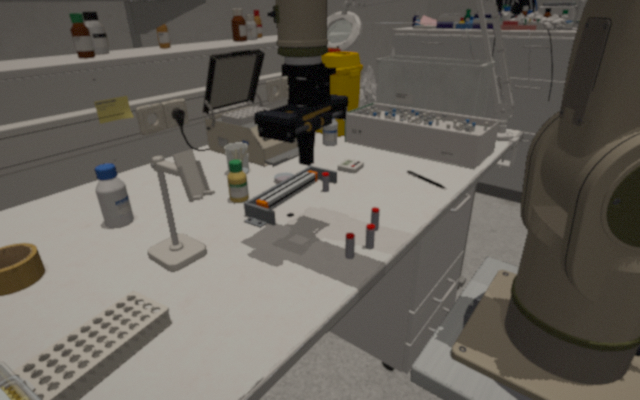

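The rail lies flush in the bay, from (262,203) to (322,172), both ends at bay x of about 65 mm. The arm is clear, and the bottle, dish and timer are where they stood. Handing in.

```bash
python3 -c "
from bench import r
print(r.close_job())"
```

```text
the job is handed in; nothing more can be done
None
```

The job is handed in: the rail lies flush against the bay's back wall (both ends at bay x ≈ 65 mm, centre at y ≈ -7 mm) after about 16 s, and the bottle, dish and timer have not moved; the hand-in returned no verdict.

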